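# Seat the reference thermometer in the dry block and start the run

### The job

Take the orange-headed thermometer probe out of the blue stand and lower it gently, without forcing or dropping it, into the empty blue-ringed well of the white dry block until its black collar rests on the metal. Only when it is fully home, push the block's green start button all the way down and let it come back up. Leave the grey-headed probe in the stand, the two capped tubes in the block, and the other things on the bench where they are.

Things in the scene. Friction and masses are not known exactly. Their poses are not given: they have to be found in the camera images.
- probe: The cordless thermometer probe to move, 40 to 85 g, upright in one of the stand's holes. Origin: on the axis at the collar's underside, where it rests. Above it the black collar, 22 mm in diameter, 6 mm high, then the round orange head, 18 mm in diameter, from 6 to 48 mm; below it a steel shaft 6 mm in diameter with a round end, 60 mm long. z is up along the axis; its yaw does not matter.
- probe_tip (a point): The lowest point of the probe's shaft, on the axis, 60 mm below the collar's underside. Moves with the probe.
- well_mouth (a point): Centre of the empty probe well at the level of the dry block's top face, 80 mm above the bench; its frame is that of the block. The well is vertical, 9 mm in diameter, 66 mm deep, with a 3 mm, 45 degree chamfer (15 mm across at the top), marked by a thin blue ring 30 mm in diameter. The polished shaft slides easily on it.
- dry_block: White housing 190 mm long (x), 130 mm wide (y), 80 mm high, aluminium insert in its flat top; fixed at a varying place and yaw (within 0.5 rad). Origin: centre of its underside. x points from the button end to the tube end; the probe well is at (-5, 0) mm, the button at (-68, 0) mm, two capped tubes at (55, 30) and (55, -30) mm.
- start (a joint): Travel of the green start button: 0 when up, 0.006 m when fully down. It springs back up; the push grows from 1.5 N at first touch to 5 N fully down.
- start_top (a point): Centre of the top of the green button, 26 mm in diameter, 22 mm above the block's top face when up, standing in a grey ring 42 mm in diameter and 12 mm high. Pushed straight down.
- stand: Blue plastic probe stand, 80 mm (x) by 120 mm (y) by 70 mm high, with two vertical holes 9 mm in diameter at (0, 30) and (0, -30) mm. Fixed to the bench at a varying place and yaw (up to about 0.5 rad). Origin: centre of its underside.
- other_probe: A second probe of the same shape, but with a grey head, in the stand's other hole. Stays there. Origin as for the probe.
- tube0: Small clear tube with a red cap (cap 21 mm in diameter, 10 mm high) sitting in the block's well at (55, 30) mm. Origin: centre of the cap's underside, level with the block's top. Stays there.
- tube1: The same with a yellow cap, in the block's well at (55, -30) mm. Stays there.
- sample_tray: Small white open tray 75 x 55 x 22 mm with a brown sample in it, on the bench. Origin: centre of its underside. Stays there.
- jar: Reddish jar with a white lid, 62 mm in diameter, 74 mm high, on the bench. Origin: centre of its underside. Stays there.
- tweezers: Steel tweezers about 120 mm long lying along their x on the bench, 7 mm high. Stay there.
- slide_box: Green slide box 91 x 101 x 32 mm on the bench. Origin: centre of its underside. Stays there.

How it is judged (in metres and radians):
On the way, in this order (a step that is already met when the one before it is completed fails the run):
1. the orange-headed probe is held by the fingers with its tip clear above the stand (height (world z) of probe_tip above 0.075 m and contact force between the fingers and probe above 0.5 N), for 0.1 s.
2. the probe is upright in the well with its collar down on the block (horizontal distance between probe and well_mouth below 0.004 m and z of probe in the frame of well_mouth between -0.004 and 0.003 m and angle between probe's own z axis and vertical below 0.06 rad), for 0.2 s.
3. with the probe home, the start button is pushed down (more than 4.5 of its 6 mm) (all of step 2 and value of joint start above 0.0045 m), for 0.05 s.
At the end, for the whole second after the job is handed in: The orange-headed probe rests in the empty well: axis within 4 mm, collar within 3 mm of the block's top, tilt under 0.06 rad. Button back up (under 1.5 mm). Grey-headed probe and tubes within 15 mm, tray, jar, tweezers and slide box within 30 mm of their starts (all of step 2 and linear speed of probe below 0.02 m/s and value of joint start below 0.0015 m and distance of each of other_probe, tube0, tube1 from where it was at the start of the episode below 0.015 m and distance of each of sample_tray, jar, tweezers, slide_box from where it was at the start of the episode below 0.03 m); the robot touches nothing.
It fails at once if the probe is forced: it presses on the dry block with more than 40 N (contact force between probe and dry_block above 40 N).
It fails at once if the probe is dropped: it falls faster than 0.35 m/s out of the fingers (contact force between the fingers and probe below 0.05 N and linear speed of probe above 0.35 m/s).
It fails at once if the start button is pushed down (more than 3 mm) while the probe is not home (value of joint start above 0.003 m and not (horizontal distance between probe and well_mouth below 0.004 m and z of probe in the frame of well_mouth between -0.004 and 0.003 m and angle between probe's own z axis and vertical below 0.06 rad)).
It fails at once if the grey-headed probe or a capped tube is moved by more than 15 mm (distance of any of other_probe, tube0, tube1 from where it was at the start of the episode above 0.015 m).
It fails at once if the tray, jar, tweezers or slide box is moved by more than 30 mm (distance of any of sample_tray, jar, tweezers, slide_box from where it was at the start of the episode above 0.03 m).
It also fails if it takes over 48 s, if anything falls off the work surface, if the arm or the gripper's body presses on something with over 40 N, if the wrist force passes 120 N, or if a joint passes its speed limit or range.

### The arm

A 6-joint arm with a two-finger parallel gripper is mounted at the origin on the work surface. World frame = base frame: x ahead of the robot, y to its left, z up, the work surface at z = 0. Lengths are in mm, angles in degrees, forces in N, time in s.
With the tool pointing down it reaches from about 325 to 925 mm from the base axis. Payload 3.1 kg.
Tool frame: the origin (TCP) lies at the very end of the fingers, on their centre line; the grasp point (between the pads) lies grasp_offset behind it (grasp_offset is the distance from the TCP to the grasp point, in mm); z points along the fingers, x is the direction in which the jaws open and shut, and the axes are right-handed (so a half turn about z gives the same grasp; the last joint's range is limited). The gripper opens to 85 mm and grips with 20 to 120 N. Pads are 22 mm wide; open, the fingers measure 114 mm over their backs; the gripper's body (76 mm by 85 mm) begins 54 mm behind the grasp point. The pads swing forward as they close: fully open they stand 13 mm farther back than shut.
Start: joints at [-6.429, 12.427, 92.441, -0, 75.132, -6.429], TCP at [625.011, 0.021, 231.3] pointing down, gripper open.
Joint ranges: [-157.48, 157.48], [-44.54, 120.13], [17.64, 146.25], [-64.5, 244.5], [7.68, 150.69], [-147.95, 147.95]. Speed limits (degrees/s): [159.86, 159.86, 180, 180, 180, 180].

### API

Orientations are given as [roll, pitch, yaw] about the fixed x, y, z axes, in that order (R = Rz(yaw) Ry(pitch) Rx(roll)).
In Python, from station import * gives the robot as it stands. Calls block until the motion is done:
- goto(position, orientation): joint-space move of the TCP to a pose.
- move_l(position, attitude=None, speed=150): straight line of the TCP; attitude=None keeps the orientation; speed is the mean speed in mm/s.
- move_j(angles): joint-space move.
- grip(opening, squeeze=None): finger opening in mm; squeeze is the grip in N (None keeps the last); returns when the fingers have stopped.
- wait(seconds).
- solve_ik(position, orientation): joint angles nearest the present ones, or None.
- get_obs(): the state.
- get_image(name): name is "scene" or "side" or "wrist"; returns the picture (420x560x3 uint8, red, green, blue); there is no depth.
- get_calibration(name): a dict with "fx", "fy", "cx", "cy" (pixels), "D" ([k1, k2, p1, p2, k3] as OpenCV has them; the pictures are not rectified), "R" (3x3) and "t" (3): a world point X has camera coordinates R X + t; the wrist camera has in their place "mount" (4x4, takes a point from camera to tool coordinates, whose origin is the TCP and whose axes are the tool frame's). Camera axes: x right, y down, z forward; pixel columns grow to the right and rows downward; lengths in mm; the calibration is good to about 2 mm. A picture is of the moment at which its call begins: read the wrist's pose just before it. get_calibration takes no time and is no camera call.
A pose or a line that the arm cannot do raises Unreachable and nothing moves.
- sign_off(): hands the job in, once; it reports no verdict.
Trained networks look in the newest picture that a camera, given by its name, has taken for a name from the list of things; names that differ only in an ending like _2 or _b are one class to them, and where a whole thing is asked for, a point or a joint stands for the part that bears it (a point fixed in the world has none). Each returns a list of dicts, best first, with "score" (0 to 1); they miss things now and then, are a little off and sometimes report something else, mostly with a low value. They report only what shows in the picture. A call takes as long as a camera call.
- spot_in(name, camera): "extent" ([centre column, centre row, width, height] in pixels, round what is visible of it).
- regions_of(name, camera): "region" (420x560 bool, what is visible of it) and "extent" ([centre column, centre row, width, height] in pixels, round what is visible of it).
The state is a dict: "t": time; "joint_pos": joint angles; "qvel": joint speeds; "effort": joint torques, N m; "tcp_pos": TCP position; "ee_rot": TCP orientation; "wrist_force": force on the tool from outside, world axes, zero at the start; "moment": the same for the moment, N m; "grip_width": finger opening in mm.
Only numpy, scipy, OpenCV 4.12 (cv2) and the standard library are available. Lean on these libraries where they do the work, as an engineer would, in place of code of your own. Each camera call takes 0.05 s, during which the arm holds its last target. There are 200 camera calls.

## Working session

There is one attempt and no reset: what is moved stays moved. The work goes in short steps, each a Python script; the robot and the scene stay as the last script left them, time stands still between calls to the robot, and variables do not carry over. Pictures are saved under pics/ and viewed, about 8 in all and at most 12, crops included, and the job is handed in when it is done.

```bash
mkdir -p pics; ls; cat > h.py <<'E'
from station import *
import numpy as np, cv2
from scipy.spatial.transform import Rotation as Ro
def cam(name,obs=None):
    c=get_calibration(name); K=np.array([[c["fx"],0,c["cx"]],[0,c["fy"],c["cy"]],[0,0,1.]]); D=np.array(c["D"],float)
    if "mount" in c:
        T=np.eye(4);T[:3,:3]=Ro.from_euler('xyz',obs["ee_rot"],degrees=True).as_matrix();T[:3,3]=obs["tcp_pos"]
        W=np.linalg.inv(T@np.array(c["mount"]));R,t=W[:3,:3],W[:3,3]
    else: R,t=np.array(c["R"]),np.array(c["t"]).ravel()
    return K,D,R,t
def ray(C,uv):
    K,D,R,t=C; p=cv2.undistortPoints(np.array([[uv]],float),K,D)[0,0]
    return -R.T@t, R.T@np.array([p[0],p[1],1])
def onz(C,uv,z):
    o,d=ray(C,uv); return o+d*(z-o[2])/d[2]
def proj(C,X):
    K,D,R,t=C; return cv2.projectPoints(np.array(X,float).reshape(-1,1,3),cv2.Rodrigues(R)[0],t,K,D)[0][:,0]
def snap(name,fn=None):
    o=get_obs(); im=get_image(name)
    if fn: cv2.imwrite("pics/"+fn,im[:,:,::-1])
    return cam(name,o),im
E
python3 - <<'E'
from h import *
for n in ["scene","side","wrist"]:
    C,im=snap(n,n+"0.png")
    print(n,"cam at",(-C[2].T@C[3]).round())
    for th in ["probe","other_probe","dry_block","stand","start_top","tube0","tube1","well_mouth"]:
        try: print(th,[(round(r["score"],2),np.round(r["extent"],1).tolist()) for r in spot_in(th,n)][:2])
        except Exception as e: print(th,e)
a=[cv2.imread(f"pics/{n}0.png") for n in ["scene","side"]]
E
```

```text
pics
scene cam at [1287.  -28. 1136.]
probe [(0.47, [345.5, 207.8, 9.8, 12.9])]
other_probe [(0.66, [328.7, 217.9, 5.8, 16.4])]
dry_block [(0.56, [164.5, 237.2, 71.4, 85.6])]
stand [(0.77, [333.6, 224.0, 49.5, 58.2])]
start_top [(0.57, [150.6, 207.1, 5.3, 6.3])]
tube0 [(0.55, [159.0, 246.2, 6.6, 9.4]), (0.37, [179.7, 237.6, 7.4, 11.2])]
tube1 [(0.55, [159.0, 246.2, 6.6, 9.4]), (0.37, [179.7, 237.6, 7.4, 11.2])]
well_mouth [(0.67, [164.4, 237.4, 73.8, 80.5])]
side cam at [  40. -460.  662.]
probe [(0.63, [232.5, 170.1, 9.4, 15.1])]
other_probe [(0.45, [251.9, 174.2, 8.7, 17.3])]
dry_block [(0.77, [387.8, 296.0, 92.5, 115.4]), (0.39, [299.1, 245.2, 30.0, 26.9])]
stand [(0.9, [243.4, 193.4, 51.7, 39.2])]
start_top [(0.47, [386.0, 299.1, 14.6, 16.1]), (0.46, [375.0, 213.4, 31.0, 39.2])]
tube0 [(0.39, [413.6, 261.8, 11.0, 8.5]), (0.38, [385.3, 254.8, 8.6, 7.7])]
tube1 [(0.39, [413.6, 261.8, 11.0, 8.5]), (0.38, [385.3, 254.8, 8.6, 7.7])]
well_mouth [(0.59, [387.6, 297.4, 91.4, 114.4])]
wrist cam at [625.  82. 373.]
probe []
other_probe []
dry_block [(0.91, [241.2, 329.9, 128.2, 98.8])]
stand [(0.82, [248.1, 20.3, 73.5, 37.8])]
start_top []
tube0 [(0.79, [254.3, 348.1, 21.4, 19.0])]
tube1 [(0.79, [254.3, 348.1, 21.4, 19.0])]
well_mouth [(0.67, [241.0, 327.9, 130.6, 98.7])]
```

```bash
python3 - <<'E'
import cv2,numpy as np
a=cv2.imread("pics/scene0.png")[150:330,90:410];b=cv2.imread("pics/side0.png")[130:370,190:480]
cv2.imwrite("pics/c0.png",np.vstack([cv2.resize(a,(520,292)),cv2.resize(b,(372,308))[:, :].copy() if 0 else cv2.copyMakeBorder(cv2.resize(b,(372,308)),0,0,0,148,0)]))
from h import *
C=cam("scene");S=cam("side")
def tri(p,q):
    o1,d1=ray(C,p);o2,d2=ray(S,q)
    s=np.linalg.lstsq(np.c_[d1,-d2],o2-o1,rcond=None)[0];x,y=o1+d1*s[0],o2+d2*s[1]
    return ((x+y)/2).round(1),round(np.linalg.norm(x-y),1)
print("probe",tri((345.5,207.8),(232.5,170.1)),"other",tri((328.7,217.9),(251.9,174.2)))
for p,z in [((150.6,207.1),97),((159,246.2),88),((179.7,237.6),88)]: print(onz(C,p,z).round(1))
for p,z in [((386,299.1),97),((413.6,261.8),88),((385.3,254.8),88)]: print(onz(S,p,z).round(1))
E
```

```text
probe (array([563.6, 265.8,  92.3]), np.float64(5.8)) other (array([589.7, 213.5,  91.5]), np.float64(7.3))
[ 494.1 -271.8   97. ]
[ 619.  -249.2   88. ]
[ 599.3 -193.9   88. ]
[ 491.8 -271.7   97. ]
[ 620.1 -253.4   88. ]
[ 595.3 -202.3   88. ]
```

View pics/c0.png

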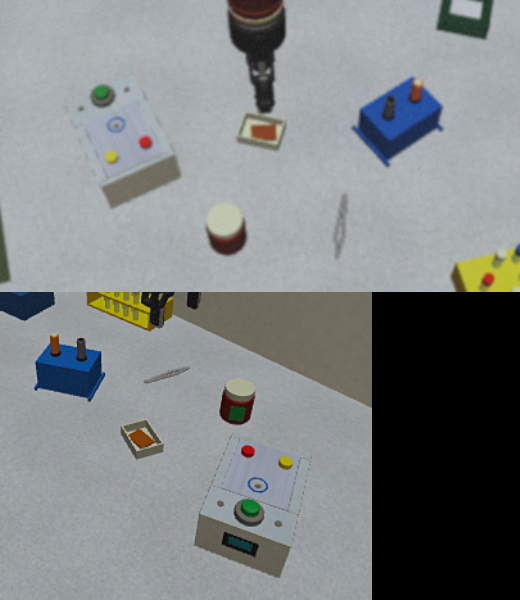

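The scene image shows the orange probe in the far hole of the stand and the grey one nearer. The block has its button at the robot end, the red tube at +y and the yellow tube at -y. The scene and side measurements agree: button about (493,-272), tubes about (597,-198) and (619,-251), giving a block yaw of about 22°. Next I'll look closer with the wrist camera, first at the block and then at the stand.

```bash
python3 - <<'E'
from h import *
import station
o=get_obs();print(o["ee_rot"],o["t"],getattr(station,"grasp_offset",None),o.get("grasp_offset"))
c=get_calibration("wrist");M=np.array(c["mount"]);print(M.round(2),c["fx"])
def lookpose(target,yaw,dist):
    R=Ro.from_euler('xyz',[180,0,yaw],degrees=True).as_matrix()
    return np.array(target)-R@(M[:3,3]+M[:3,2]*dist)
def clear(y): return y
for name,tg,yaws,d,things in [("block",(545,-250,80),(22,-68,112,-158),300,["start_top","tube0","dry_block"]),("stand",(570,255,105),(26,-154),260,["probe","other_probe"])]:
    for yaw in yaws:
        p=lookpose(tg,yaw,d)
        if p[2]<150: continue
        if solve_ik(p.tolist(),[180,0,yaw]) is None: print("no ik",yaw);continue
        try: goto(p.tolist(),[180,0,yaw])
        except Unreachable: print("unreach",yaw);continue
        break
    C,im=snap("wrist",name+"1.png");print(name,yaw,p.round(),get_obs()["t"])
    for th in things: print(th,[(round(r["score"],2),np.round(r["extent"],1).tolist()) for r in spot_in(th,"wrist")][:2])
cv2.imwrite("pics/c1.png",cv2.resize(np.vstack([cv2.imread("pics/block1.png"),cv2.imread("pics/stand1.png")]),(400,600)) if 0 else np.hstack([cv2.resize(cv2.imread(f"pics/{n}1.png"),(400,300)) for n in ["block","stand"]]))
E
```

```text
[1.79999742e+02 1.39027319e-03 1.56061946e-03] 1.35 18.700000000000003 None
[[   1.     -0.     -0.     -0.33]
 [   0.      0.95    0.32  -82.32]
 [   0.     -0.32    0.95 -142.07]
 [   0.      0.      0.      1.  ]] 294.3338079201724
block 22 [ 541. -238.  222.] 2.3917
start_top [(0.89, [220.0, 212.1, 26.4, 24.1])]
tube0 [(0.75, [345.6, 181.2, 25.4, 22.7])]
dry_block [(0.97, [292.1, 199.7, 198.1, 131.2])]
stand 26 [570. 255. 209.] 4.3917
probe [(0.63, [271.6, 191.8, 19.8, 29.5]), (0.44, [273.8, 201.4, 84.7, 129.0])]
other_probe [(0.57, [275.9, 250.4, 19.9, 37.4])]
```

View pics/c1.png

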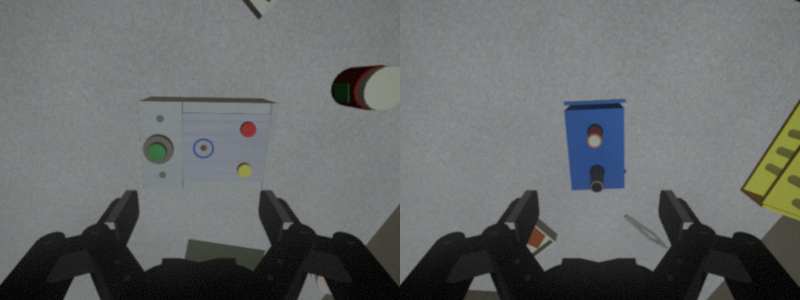

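The wrist image (scaled 1.4x) shows the blue ring near (284,207) and the button near (220,212), with the orange head at (272,192) in the stand picture. I'll refine these by colour and model fit.

```bash
cat >> h.py <<'E'
from scipy.optimize import least_squares
def cyl(x,y,r,z0,z1):
    a=np.linspace(0,2*np.pi,60);c=np.c_[x+r*np.cos(a),y+r*np.sin(a)]
    return np.vstack([np.c_[c,np.full(60,z)] for z in (z0,z1)])
def bb(p): return np.r_[p.min(0),p.max(0)]
def fitcyl(C,box,x0,r,z0,z1):
    s=least_squares(lambda x:bb(proj(C,cyl(x[0],x[1],r,z0,z1)))-box,x0); return s.x,s.fun
def mask_box(m,seed):
    n,l,st,ce=cv2.connectedComponentsWithStats(m.astype(np.uint8))
    i=1+np.argmin([np.hypot(*(ce[k]-seed))+(999 if st[k,4]<15 else 0) for k in range(1,n)])
    x,y,w,h,A=st[i]; return np.array([x-.5,y-.5,x+w-.5,y+h-.5]),A,l==i
def hsv(im): return [a.astype(int) for a in cv2.split(cv2.cvtColor(im,cv2.COLOR_RGB2HSV))]
E
python3 - <<'E'
from h import *
M=np.array(get_calibration("wrist")["mount"])
# block picture: pose as commanded
def pose(tg,yaw,d):
    R=Ro.from_euler('xyz',[180,0,yaw],degrees=True).as_matrix()
    return dict(tcp_pos=np.array(tg)-R@(M[:3,3]+M[:3,2]*d),ee_rot=[180,0,yaw])
C=cam("wrist",pose((545,-250,80),22,300)); im=cv2.imread("pics/block1.png")[:,:,::-1].copy()
h,s,v=hsv(im)
m=(h>105)&(h<125)&(s>110);b,A,mm=mask_box(m,(284,207));print("ring",b,A)
ys,xs=np.nonzero(mm);el=cv2.fitEllipse(np.c_[xs,ys].astype(np.float32));well=onz(C,el[0],80);print(el,well.round(1))
m=(h>45)&(h<85)&(s>100);b,A,_=mask_box(m,(220,212));btn,f=fitcyl(C,b,(493,-272),13,92,102);print("btn",b,btn.round(1),f.round(1))
caps=[]
for nm,m,sd,x0 in [("red",((h<8)|(h>172))&(s>120),(346,181),(597,-198)),("yel",(h>22)&(h<38)&(s>90),(343,238),(619,-251))]:
    b,A,_=mask_box(m,sd);c,f=fitcyl(C,b,x0,10.5,80,90);caps.append(c);print(nm,c.round(1),f.round(1))
# rigid fit
P=np.array([[-5,0],[-68,0],[55,30],[55,-30]]);Q=np.array([well[:2],btn,*caps])
r=least_squares(lambda q:(P@np.array([[np.cos(q[2]),np.sin(q[2])],[-np.sin(q[2]),np.cos(q[2])]])+q[:2]-Q).ravel(),[545,-250,.38])
q=r.x;R2=np.array([[np.cos(q[2]),np.sin(q[2])],[-np.sin(q[2]),np.cos(q[2])]]);F=P@R2+q[:2]
print("fit",F.round(1).tolist(),np.degrees(q[2]).round(2),(F-Q).round(1).tolist())
C=cam("wrist",get_obs());im=cv2.imread("pics/stand1.png")[:,:,::-1].copy();h,s,v=hsv(im)
get_image("wrist");rg=regions_of("probe","wrist")[0]["region"];ys,xs=np.nonzero(rg);b=np.array([xs.min()-.5,ys.min()-.5,xs.max()+.5,ys.max()+.5])
print("net",b,*[a.round(1) for a in fitcyl(C,b,(564,266),9,76,118)])
b,A,_=mask_box((h<16)&(s>90),(272,192));print("orange",b,A,*[a.round(1) for a in fitcyl(C,b,(564,266),9,76,118)])
b,A,mm=mask_box((h>100)&(h<130)&(s>120),(273,210));print("stand",b,A)
cr=im[120:290,200:350].copy();cv2.imwrite("pics/c2.png",cv2.resize(cr,None,fx=3.5,fy=3.5,interpolation=cv2.INTER_NEAREST)[:,:,::-1])
E
```

```text
ring [270.5 194.5 298.5 220.5] 109
((284.29736328125, 207.4237060546875), (25.308025360107422, 26.76962661743164), 84.85286712646484) [ 550.2 -245.8   80. ]
btn [206.5 201.5 231.5 224.5] [ 491.9 -269.4] [-2.  -2.9  2.1  3. ]
red [ 595.9 -196.5] [-2.  -1.2  2.   1.3]
yel [ 617.4 -252.8] [-1.7 -1.7  1.6  1.8]
fit [[550.6, -246.3], [491.8, -269.0], [595.7, -196.6], [617.4, -252.5]] 21.19 [[0.3, -0.5], [-0.1, 0.4], [-0.2, -0.1], [-0.0, 0.3]]
net [261.5 173.5 282.5 205.5] [559.  267.1] [-0.4  0.2  0.4 -0.2]
orange [262.5 176.5 281.5 202.5] 204 [558.9 267.2] [-1.4 -2.9  1.4  2.7]
stand [229.5 139.5 314.5 265.5] 8139
```

View pics/c2.png

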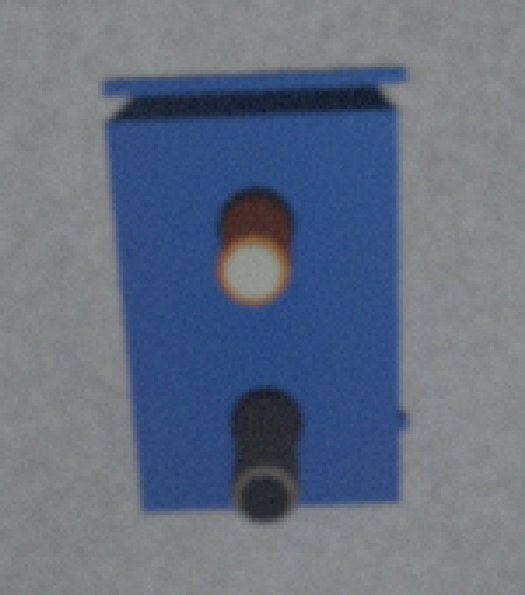

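The probe head is at about (559,267) by two methods, and the block rigid fit leaves residuals of at most 0.5 mm. Now I'll grasp it.

```bash
python3 - <<'E'
from h import *
C=cam("wrist",get_obs());p=onz(C,(272.3,196.9),118);print("top",p.round(1))
x,y=(np.array([559,267])+p[:2])/2
A=[180,0,26]
grip(42,30)
goto([x,y,190],A); move_l([x,y,82],speed=100)
grip(10,30);o=get_obs();print("w",o["grip_width"],o["wrist_force"],o["tcp_pos"],o["t"])
if 14<o["grip_width"]<22:
    move_l([x,y,195],speed=80)
    o=get_obs();print(o["grip_width"],o["wrist_force"],o["t"])
    C,im=snap("wrist","held.png");snap("side","held_s.png")
    print([(round(r["score"],2),np.round(r["extent"],1).tolist()) for r in spot_in("probe","side")][:2])
    a=im[140:420,140:420,::-1];b=cv2.imread("pics/held_s.png")[80:230,160:310]
    cv2.imwrite("pics/c3.png",np.hstack([cv2.resize(a,(400,400)),cv2.resize(b,(400,400))]))
E
```

```text
top [559.8 265.9 118. ]
w 17.340510605811147 [-0.64443845  0.22234233  3.0024115 ] [560.03213326 266.67231504  82.94533285] 6.9083
17.15167243705473 [-0.60098666  0.17169682 -0.19526867] 8.475
[(0.56, [231.3, 142.8, 8.8, 32.0])]
```

View pics/c3.png

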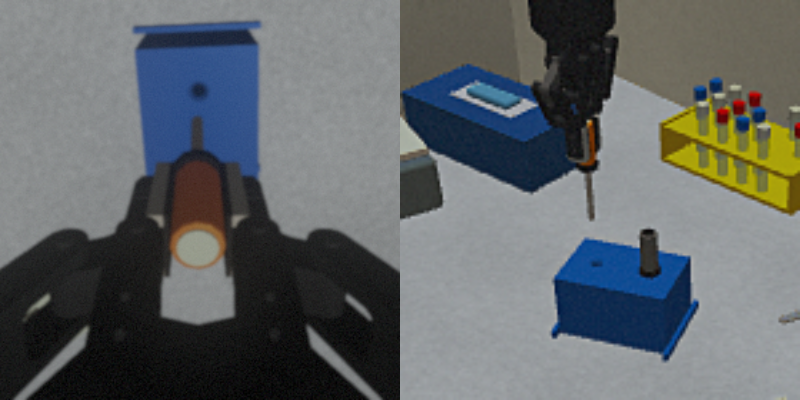

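The probe is held upright, with the shaft tip visible at about (277,223) and the head top at about (279,313) in the wrist image. Next I'll compute the tilt and offset in the hand.

```bash
python3 - <<'E'
from h import *
o=get_obs();C=cam("wrist",o);tc=np.array(o["tcp_pos"]);R=Ro.from_euler('xyz',o["ee_rot"],degrees=True).as_matrix()
im=cv2.imread("pics/held.png");h,s,v=hsv(im[:,:,::-1].copy())
# bright top disc
b,A,m=mask_box((v>190),(279,313));ys,xs=np.nonzero(m);el=cv2.minEnclosingCircle(np.c_[xs,ys].astype(np.float32));print(b,A,el,s[m].mean())
for uv,z in [(el[0],tc[2]-13+48),((277.2,224),tc[2]-13-60+1)]:
    X=onz(C,uv,z);print(X.round(1),(R.T@(X-tc)).round(1))
print(proj(C,[tc+R@[0,0,-35.],tc+R@[0,0,13.],tc+R@[0,0,73.]]).round(1))
cv2.imwrite("pics/c4.png",cv2.resize(im[205:345,230:330],None,fx=4,fy=4,interpolation=cv2.INTER_CUBIC))
E
```

```text
Traceback (most recent call last):
  File "h.py", line 31, in mask_box
    i=1+np.argmin([np.hypot(*(ce[k]-seed))+(999 if st[k,4]<15 else 0) for k in range(1,n)])
        ~~~~~~~~~^^^^^^^^^^^^^^^^^^^^^^^^^^^^^^^^^^^^^^^^^^^^^^^^^^^^^^^^^^^^^^^^^^^^^^^^^^
ValueError: attempt to get argmin of an empty sequence
```

```bash
python3 - <<'E'
from h import *
o=get_obs();C=cam("wrist",o);tc=np.array(o["tcp_pos"]);R=Ro.from_euler('xyz',o["ee_rot"],degrees=True).as_matrix()
im=cv2.imread("pics/held.png")
for uv,z in [((279.3,312.9),tc[2]-13+48),((277.2,224),tc[2]-13-60+1)]:
    X=onz(C,uv,z);print(X.round(1),(R.T@(X-tc)).round(1))
print(proj(C,[tc+R@[0,0,-35.],tc+R@[0,0,13.],tc+R@[0,0,73.]]).round(1))
cv2.imwrite("pics/c4.png",cv2.resize(im[205:345,230:330],None,fx=4,fy=4,interpolation=cv2.INTER_CUBIC))
E
```

```text
[559.9 265.6 229.4] [  0.4   1.  -35. ]
[558.9 264.7 122.4] [-0.8  1.4 72. ]
[[278.4 311. ]
 [278.3 258.4]
 [278.2 221.9]]
```

View pics/c4.png

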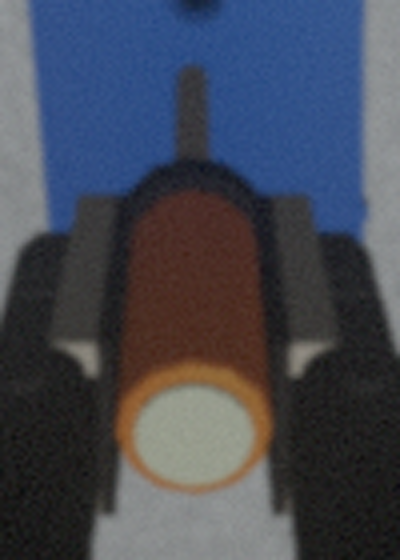

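The tip and head match an ideal vertical probe on the tool axis to within about 1 mm. Next I'll move above the well and check it against the ring.

```bash
python3 - <<'E'
from h import *
W=[550.6,-246.3];A=[180,0,22]
x,y,_=get_obs()["tcp_pos"]
goto([W[0],W[1],205],A); move_l([*W,163],speed=80); wait(.2)
C,im=snap("wrist","over.png");o=get_obs();print(o["tcp_pos"],o["grip_width"],o["t"],o["wrist_force"])
p=proj(C,[[*W,80],[*W,o["tcp_pos"][2]-73]]);print(p)
u,v=p[0].astype(int)
cv2.imwrite("pics/c5.png",cv2.resize(im[v-60:v+60,u-70:u+70,::-1],None,fx=5,fy=5,interpolation=cv2.INTER_CUBIC));print(u-70,v-60)
E
```

```text
[ 551.06387778 -246.60142925  163.82706879] 16.899657396152072 11.4083 [-0.77971944 -0.19976406 -1.23105497]
[[277.6981542  216.31583662]
 [277.7041267  221.04977889]]
207 156
```

View pics/c5.png

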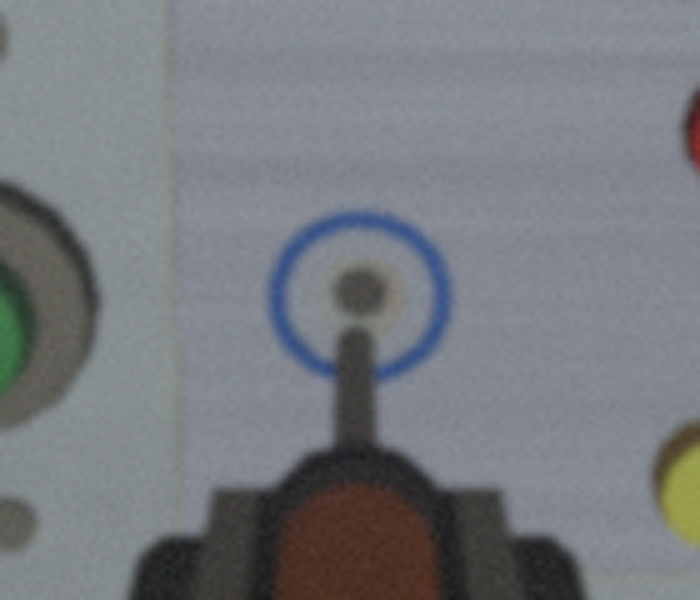

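The ring centre is about 0.6 mm right and about 1.3 mm up from the tip, which is inside the chamfer capture range. I'll correct for that and lower under force monitoring.

```bash
python3 - <<'E'
from h import *
X,Y=550.7,-245.0
move_l([X,Y,163],speed=40);wait(.1);f0=np.array(get_obs()["wrist_force"])
z=163.
while z>88:
    z-= 4 if z>100 else 1.0
    move_l([X,Y,z],speed=60);o=get_obs();f=np.array(o["wrist_force"])-f0
    if z<157 and (int(z)%12==7 or z<97 or abs(f).max()>4): print(z,round(o["tcp_pos"][2],1),f.round(1),np.round(o["tcp_pos"][:2],1),round(o["grip_width"],2))
    if f[2]>6 or np.hypot(*f[:2])>8: print("stop");break
print(get_obs()["t"])
E
```

```text
151.0 150.5 [-0.5 -0.6  0.9] [ 550.4 -244.8] 17.48
139.0 138.5 [ 0.3 -1.1  0.7] [ 550.4 -244.9] 17.32
127.0 126.5 [-0.8 -0.9  1.3] [ 550.4 -244.8] 17.22
115.0 114.5 [ 0.1 -0.  -0. ] [ 550.4 -244.8] 17.55
103.0 102.6 [-1.4 -0.1  1. ] [ 550.4 -244.8] 16.97
96.0 95.9 [-1.4 -0.7 -0.1] [ 550.6 -245. ] 16.89
95.0 94.9 [-0.3 -1.3  0.9] [ 550.6 -245. ] 16.8
94.0 93.9 [-1.  -0.5 -0.4] [ 550.6 -245. ] 16.98
93.0 93.0 [0.4 0.  0.5] [ 550.7 -245. ] 17.15
92.0 93.0 [-3.   0.7  5.7] [ 550.8 -245.1] 17.21
91.0 92.9 [-4.7  0.7  9.9] [ 550.8 -245.1] 17.01
stop
17.7583
```

It met contact exactly at the expected TCP height of 93 mm, so the collar is down. I'll ease off, release, retreat and check.

```bash
python3 - <<'E'
from h import *
X,Y=550.7,-245.0
move_l([X,Y,93],speed=40); wait(.1); grip(32); wait(.1)
move_l([X,Y,215],speed=150); wait(.2)
C,im=snap("wrist","home.png");o=get_obs();print(o["tcp_pos"],o["t"])
W=[550.6,-245.5]
print(proj(C,[[*W,128],[*W,86]]).round(1))
print([(round(r["score"],2),np.round(r["extent"],1).tolist()) for r in spot_in("probe","wrist")][:2])
_,s=snap("side","home_s.png")
cv2.imwrite("pics/c6.png",np.hstack([cv2.resize(im[100:320,170:390,::-1],(400,400)),cv2.resize(s[230:370,320:460,::-1],(400,400))]))
E
```

```text
[ 550.10266944 -244.69856109  213.69539542] 19.7167
[[278.7 217.9]
 [278.6 202.8]]
[(0.79, [278.5, 211.0, 23.3, 33.8])]
```

View pics/c6.png

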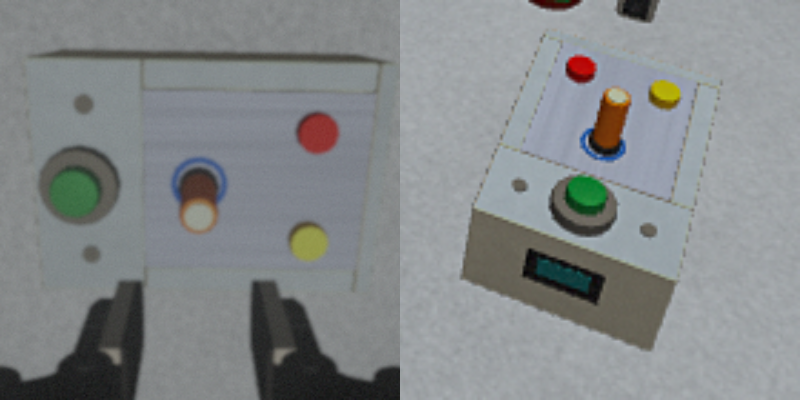

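The collar is seated inside the ring and the probe is upright. Now I'll press the button with the fingers closed.

```bash
python3 - <<'E'
from h import *
X,Y=492,-268.2
grip(0,20); goto([X,Y,150],[180,0,22]); move_l([X,Y,108],speed=80); wait(.2)
f0=np.array(get_obs()["wrist_force"]);z=104.
while z>90:
    z-=1; move_l([X,Y,z],speed=30); wait(.05);o=get_obs();f=np.array(o["wrist_force"])-f0
    print(z,round(o["tcp_pos"][2],2),f.round(1))
    if f[2]>11: break
wait(.15);o=get_obs();print(o["tcp_pos"],o["t"])
move_l([X,Y,112],speed=40); move_l([X,Y,240],speed=150); 
goto([560,-150,300],[180,0,22]); wait(.3)
_,s=snap("side","end_s.png");_,a=snap("scene","end.png");print(get_obs()["t"],get_obs()["wrist_force"])
cv2.imwrite("pics/c7.png",np.hstack([cv2.resize(s[180:370,270:460,::-1],(400,400)),cv2.resize(a[150:330,90:270,::-1],(400,400))]))
E
```

```text
103.0 102.79 [ 1.  -0.7  0.4]
102.0 102.14 [ 0.5 -0.2  0.1]
101.0 101.23 [ 0.4 -0.2  1.6]
100.0 100.16 [0.7 0.9 1.9]
99.0 99.15 [-1.   0.6  1.9]
98.0 98.12 [0.6 0.  3.1]
97.0 97.13 [0.2 0.9 4.2]
96.0 96.13 [0.2 0.5 4.5]
95.0 96.0 [-1.5  1.4  8.5]
94.0 95.91 [-3.3  2.5 12.9]
[ 492.19220686 -268.3293927    95.90542983] 24.7667
27.4167 [ 0.12046686 -0.45201596  0.29209216]
```

View pics/c7.png

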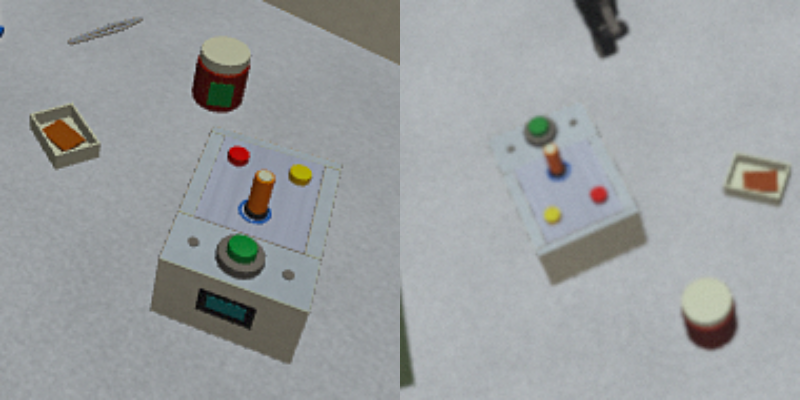

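The button went down its full 6 mm to the stop and came back up. The probe is still seated, and everything else in view is in place.

```bash
python3 -c "
from station import *
print(sign_off())"
```

```text
the job is handed in; nothing more can be done
None
```

The orange-headed probe is in the blue-ringed well with its collar on the metal, and I pressed the start button only after that. The job is handed in at about 27 s of the 48 s allowed; no verdict was reported.

- **Probe:** I lifted it out of the stand and lowered it into the well under force monitoring. It met the metal at exactly the expected height, with at most about 11 N on the wrist, and I eased that off before releasing it. The pictures afterwards show it upright with its collar inside the ring.
- **Button:** It went down 6 mm to its stop (about 102 to 96 mm) with about 13 N at the end, and the last pictures show it back up.
- **Everything else:** The tubes, tray, jar and tweezers look undisturbed in the final pictures, and the arm is clear of everything. I did not re-measure them, and the grey-headed probe and slide box were not in the last crops I viewed. The grey probe was still in the stand after the lift, and the arm did not go near the stand again.
- **Disagreement:** My first estimate of the well differed by about 1.3 mm from the close-up view of the ring and shaft tip. I corrected for it before lowering the probe.

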